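# Throw the board tester's lever into the green notch and release its stop selector

## Robot

A 7-joint arm with a two-finger parallel gripper is mounted at the origin on the work surface. World frame = base frame: x ahead of the robot, y to its left, z up, the work surface at z = 0. Lengths are in m, angles in rad, forces in N, time in s.
With the tool pointing down it reaches from about 0.4 to 0.85 m from the base axis. Payload 10.4 kg.
Tool frame: the origin (TCP) lies midway between the tips of the shut fingers; the grasp point (between the pads) lies 19 mm behind it; z points along the fingers, y is the line along which they close (so a half turn about z gives the same grasp; the last joint's range is limited). The gripper opens to 87 mm and grips with 3 to 60 N. Pads are 19 mm wide; open, the fingers measure 117 mm over their backs; the gripper's body (75 mm by 190 mm) begins 51 mm behind the grasp point.
Start: joints at [1.159, 0.332, -0.065, 1.46, 0.022, 1.35, -0.088], TCP at [0.237, -0.578, 0.223] pointing down, gripper open.
Joint ranges: [-2.6, 2.6], [-0.5, 2.12], [-1.47, 1.34], [0.16, 2.42], [-1.27, 4.41], [0.06, 2.06], [-2.6, 2.6]. Speed limits (rad/s): [2.22, 2.22, 2.79, 2.79, 3.14, 3.14, 3.14].

## Interface

Orientations are given as a unit quaternion [w, x, y, z].
In Python, from bench import ctrl, viewer, workorder, nets gives the robot as it stands. The module is installed in compiled form; this text tells all that it offers.
- The arm moves only by the tool drive_tool, never from a script. Its argument "series" is a list of rows, each a list of 5 numbers: the shift along the tool's x, y, z normalised to -1 to 1, where 1 is 0.15 m, then the turn about the tool's z normalised to -1 to 1, where 1 is 360 degrees, then the opening, from 0 (shut) to 1 (fully open). A call has 1 to 8 rows; each row is the pose to reach, as a shift and turn from the pose commanded when the call began, along the tool's axes at that moment, turning the shorter way round; what a row does not reach only later rows make up. A row lasts 1/8 s, in which the tool goes at most 62.5 mm and 10.7 degrees, less where a joint would pass 70% of its speed; a pose out of reach is approached as far as the arm can. A call with a number of a shift or a turn outside -1 to 1 is refused whole. A call with a gripper value outside its range is refused whole. The fingers move at their own pace and stop on an object; "grip_force" is the grip in N (left out, the last holds). Time passes only in rows, so rows that repeat a pose let the fingers close. It gives the time, the measured TCP pose, the force, the opening and the grip force at its end, in the units of the state.
- ctrl.read_state(): the state, without advancing time (a new reading comes with each control period).
- viewer.capture(name): name is "side" or "top" or "wrist"; returns a dict with "pixels" (480x640x3 uint8, red, green, blue), "K" (3x3 intrinsics, pixels), "R" (3x3) and "t" (3): a world point X has camera coordinates R X + t. Camera axes: x right, y down, z forward; pixel columns grow to the right and rows downward; lengths in m; the calibration is good to about 2 mm. A picture is of the moment at which its call begins. There is no depth.
- workorder.job_done(): hands the job in; it is judged then, once.
Trained networks look in the newest picture that a camera, given by its name, has taken for a name from the list of things; names that differ only in an ending like _2 or _b are one class to them, and where a whole thing is asked for, a point or a joint stands for the part that bears it (a point fixed in the world has none). Each returns a list of dicts, best first, with "confidence" (0 to 1); they miss things now and then, are a little off and sometimes report something else, mostly with a low value. They report only what shows in the picture. A call takes as long as a camera call.
- nets.trace(camera, target): "pixels" (480x640 bool, what is visible of it).
- nets.spot_point(camera, target): "xyz" ([x, y, z] in m, in world coordinates, good to about 4 mm: a listed point, or the origin of a listed thing).
The state is a dict: "time": time; "joint_positions": joint angles; "qvel": joint speeds; "effort": joint torques, N m; "ee_pos": TCP position; "orientation": TCP orientation; "ft_force": force on the tool from outside, world axes, zero at the start; "torque": the same for the moment, N m; "opening": opening from 0.0 (shut) to 1.0 (fully open); "gripper_force": force on a finger pad.
Only numpy, scipy, OpenCV 4.12 (cv2) and the standard library are available. Lean on these libraries where they do the work, as an engineer would, in place of code of your own. Each camera call takes 0.05 s, during which the arm holds its last target. There are 200 camera calls.

## Task

Set the black board tester for the next board: pull the orange-knobbed lever towards the tester's front, out of its parking bay, throw it across and let it spring fully home into the notch marked by the green tile. Then press the red selector on the sloping front panel in, turn it clockwise from the red mark to the green mark, and let it pop back up there; leave the bottle, the bin and the screwdriver where they are.

Things in the scene. Friction and masses are not known exactly. Their poses are not given: they have to be found in the camera images.
- tester: Fixed black board tester, 370 deep, 360 wide. Origin on the table: x from its front to its back, y to its left seen from the front, z up. Deck top z 130, x -30 to 200; before it a panel slopes down at 27 deg to the front (x -170, z 59). On the deck at x 90 to 200 a board nest and gantry up to z 296.
- lever_ball (a point): Centre of the orange ball, diameter 32, on top of the lever, a 9 mm steel rod. It swings sideways about an axis along the tester's x at tester y 0, z 10, and slides along that axis. In the tester frame the ball is at x = 35 - pull, y = 200 sin(swing), z = 10 + 200 cos(swing) (mm).
- lever_stem (a point): Point on the rod 129.5 from the swing axis, level with the aluminium notched plate behind the rod. The plate (top at tester z 142) has three notches 40 apart in y, 16 wide, 12 deep, teeth between; centres near tester y 20, -20, -60, the whole plate set up to 6 mm off in y. The parking bay is beyond its first tooth, at y above 46.
- lever_swing (a joint): Sideways angle of the lever, rad: 0 upright, positive leaning to the tester's +y; range -0.54 to 0.54. Starts at 0.44 to 0.50 in the wide parking bay. Stays where it is left (about 1.1 N at the ball to move).
- lever_pull (a joint): How far the lever is drawn along its shaft to the tester's front (-x), in m: 0 fully home (in a notch or in the parking bay), 0.010 to 0.012 resting on a tooth tip, end stop 0.017. A spring drives it home: 1.6 N at 0, 2.6 N at the stop. It swings past a tooth only when pulled over 0.012.
- tile_green: Green marker disc, diameter 18, 2 thick, lying on the notched plate behind its notch; origin at the centre of its underside, axes as the tester's. It marks the notch in front of it (towards the tester's -x), but was stuck on by hand up to 5 mm off the notch's centre in y. Yellow and blue discs mark the two other notches.
- selector_grip (a point): Point on the selector's axis, 30 above the panel, in its bar grip; z out of the panel. It presses along (0.454, 0, -0.891) in the tester frame. Red selector on the slope (its foot at tester x -82, y -70, z 103.5): disc diameter 44, 7 high; on it a bar 40 long, 12 thick, up to 36 above the panel. The bar's long axis is this point's x axis turned 30 deg counter-clockwise about its z.
- sel_press (a joint): How far the selector is pressed in, m: 0 up (sprung), end stop 0.007. It turns only when pressed over 0.004. Force 5 N at 0, 8.5 N at the stop.
- sel_turn (a joint): Selector angle, rad, clockwise positive seen from outside: 0 at the red mark (bar 30 deg left of the panel's upward line), 1.05 at the green mark (bar 30 deg right of it), end stop 1.12. It pops up again only beyond 0.95.
- bottle: Loose blue bottle, diameter 54, 130 high, bystander left of the tester; origin at its foot.
- bin: Loose blue bin 150 x 110 x 60 high, bystander right of the tester; origin under its centre.
- driver: Loose screwdriver, 180 long, lying left of the tester; bystander.

How it is judged:
By the outcome, as a careful person would: the job done as asked, in the order asked, and still so for the second after the job is handed in, with the robot touching nothing.
It also fails if it takes over 64 s, if anything falls off the work surface, if the arm or the gripper's body presses on something with over 40 N, if the wrist force passes 120 N, or if a joint passes its speed limit or range.

## Working session

There is one attempt and no reset: what is moved stays moved. The work goes in short steps, Python scripts to look and compute and a tool call to move; the robot and the scene stay as the last step left them, time stands still between calls to the robot, and variables do not carry over. Pictures are saved under pics/ and viewed, at most 10 in all, crops included, and the job is handed in when it is done.

Besides the shell and the picture viewer there is one more tool, called after "Emit:" as name(argument=value, ...), one argument or row to a line, values as JSON. drive_tool: Moves the arm, as the interface text tells. Its arguments: {"type":"object","properties":{"series":{"type":"array","items":{"type":"array","items":{"type":"number","minimum":-1,"maximum":1}}},"grip_force":{"type":"number"}},"required":["series"]}

```bash
mkdir -p pics; python3 - <<'E'
from bench import ctrl, viewer, nets
import cv2,numpy as np
s=ctrl.read_state(); print({k:np.round(v,3) for k,v in s.items()})
ims=[]
for c in ["side","top"]:
    im=viewer.capture(c); cv2.imwrite(f"pics/{c}0.png",im["pixels"][...,::-1])
    print(c,"cam pos",-im["R"].T@im["t"])
    for t in ["tester","lever_ball","lever_stem","tile_green","selector_grip","bottle","bin","driver"]:
        for d in nets.spot_point(c,t)[:2]: print(c,t,np.round(d["xyz"],4),round(d["confidence"],2))
E
```

```text
{'time': np.float64(0.0), 'joint_positions': array([ 1.159,  0.333, -0.065,  1.461,  0.022,  1.35 , -0.089]), 'qvel': array([-0.002, -0.001, -0.   ,  0.002,  0.001,  0.001, -0.   ]), 'effort': array([ 0.0000e+00, -6.2325e+01,  2.5000e-02, -3.8991e+01, -6.1000e-02,
        4.0000e-02,  0.0000e+00]), 'ee_pos': array([ 0.237, -0.578,  0.222]), 'orientation': array([-0.001,  0.981,  0.193, -0.   ]), 'ft_force': array([ 0.984, -0.63 ,  0.244]), 'torque': array([ 0.041,  0.001, -0.081]), 'gripper_force': np.float64(0.0), 'opening': np.float64(0.999)}
side cam pos [ 0.76347645 -0.47663221  0.9892298 ]
side tester [ 5.989e-01  4.670e-02 -3.000e-04] 0.66
side lever_ball [0.6311 0.1355 0.1875] 0.66
side lever_stem [0.6288 0.1081 0.1262] 0.54
side tile_green [ 0.6673 -0.0174  0.1417] 0.5
side selector_grip [ 0.5032 -0.0271  0.1329] 0.74
side selector_grip [0.634  0.1405 0.1889] 0.22
side bottle [0.7023 0.3466 0.0044] 0.77
side bin [ 5.656e-01 -2.654e-01 -1.000e-04] 0.73
side driver [0.6315 0.1076 0.1231] 0.67
side driver [ 0.4812  0.367  -0.0031] 0.51
top cam pos [0.44421553 0.0456125  0.97027625]
top tester [0.5996 0.0525 0.0029] 0.88
top lever_ball [0.6289 0.1407 0.1859] 0.71
top lever_stem [0.6347 0.1098 0.1256] 0.6
top tile_green [ 0.6647 -0.018   0.142 ] 0.61
top selector_grip [ 0.5049 -0.0235  0.1328] 0.7
top bottle [ 0.7033  0.3536 -0.0029] 0.75
top bin [ 5.630e-01 -2.639e-01 -4.000e-04] 0.89
top driver [ 0.4797  0.3723 -0.0018] 0.71
```

View pics/side0.png

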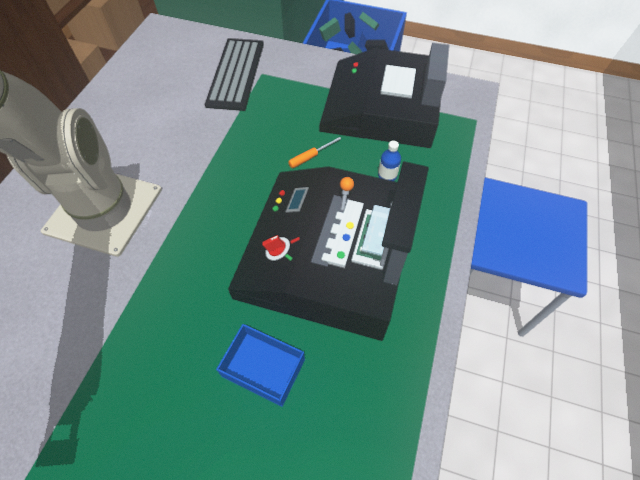

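View pics/top0.png

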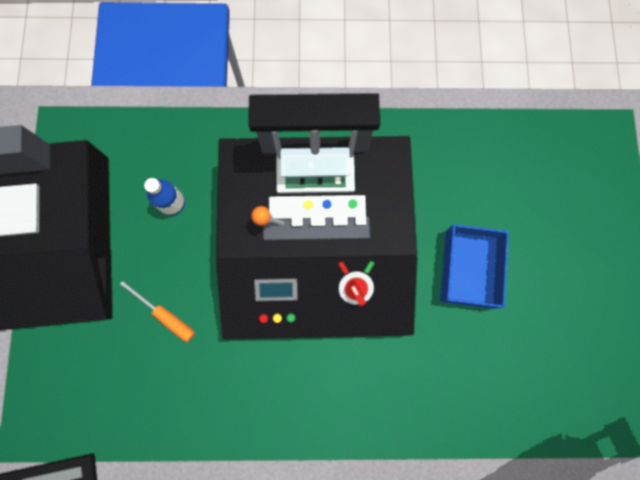

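The top view shows the lever ball at (261,215) and the notched plate spanning columns 269–367. The yellow, blue and green tiles are at columns 308, 326 and 353, row 204. The selector is at (356,288) with its bar at the red mark. The green tile is on the rightmost notch. The tester sits nearly square to the world, and the side view agrees.

Next I'll write a helper that turns a world target into tool-frame moves.

```bash
cat > h.py <<'E'
from bench import ctrl, viewer, nets
import numpy as np, cv2
from scipy.spatial.transform import Rotation as Ro
def st():
    s=ctrl.read_state(); q=s["orientation"]; return s,np.array(s["ee_pos"]),Ro.from_quat([q[1],q[2],q[3],q[0]]).as_matrix()
def yaw(R): return np.degrees(np.arctan2(R[1,0],R[0,0]))
def to(p,y=None):
    s,e,R=st(); d=R.T@(np.array(p)-e)
    print("t",round(s["time"],2),"ee",e.round(4),"yaw",yaw(R).round(2),"F",np.round(s["ft_force"],1),"shift",(d/0.15).round(3),"turn",None if y is None else round((yaw(R)-y)/360,4),"op",round(s["opening"],3))
def ray(im,uv,z):
    """world point at height z on pixel uv"""
    d=im["R"].T@np.linalg.inv(im["K"])@np.array([uv[0],uv[1],1.]); c=-im["R"].T@im["t"]; return c+d*(z-c[2])/d[2]
def proj(im,X):
    p=im["K"]@(im["R"]@np.array(X)+im["t"]); return p[:2]/p[2]
E
python3 - <<'E'
from h import *
to([0.5,0.05,0.4],0); s,e,R=st(); print(R.round(3))
E
```

```text
t 0.9 ee [ 0.237  -0.5784  0.2226] yaw 22.28 F [-0.4 -1.1  0.7] shift [ 3.211 -3.211 -1.183] turn 0.0619 op 1.001
[[ 0.925  0.379  0.   ]
 [ 0.379 -0.925 -0.   ]
 [ 0.     0.    -1.   ]]
```

Emit:
drive_tool(
  series=[
    [0.25,-0.25,-0.3,0,0.7],
    [0.5,-0.5,-0.6,0,0.7],
    [0.75,-0.75,-0.9,0,0.7],
    [1,-1,-1,0,0.7],
    [1,-1,-1,0,0.7],
  ],
)

```text
time: 1.52
ee_pos: [0.3214, -0.3797, 0.3752]
orientation: [0.002, 0.981, 0.196, 0.001]
ft_force: [0.5, -0.8, -0.5]
opening: 0.704
gripper_force: 0.0
```

Emit:
drive_tool(
  series=[
    [0.3,-0.3,0,0,0.7],
    [0.6,-0.6,0,0,0.7],
    [0.9,-0.9,0,0,0.7],
    [1,-1,0,0,0.7],
  ],
)

```text
time: 2.02
ee_pos: [0.4018, -0.1841, 0.3725]
orientation: [0.0, 0.981, 0.195, 0.0]
ft_force: [-0.4, -0.3, 0.2]
opening: 0.701
gripper_force: 0.0
```

Emit:
drive_tool(
  series=[
    [0.3,-0.3,0,0.025,0.7],
    [0.6,-0.6,-0.1,0.05,0.7],
    [0.9,-0.9,-0.2,0.062,0.7],
    [1,-1,-0.2,0.062,0.7],
    [1,-1,-0.2,0.062,0.7],
    [1,-1,-0.2,0.062,0.7],
  ],
)

```text
time: 2.78
ee_pos: [0.4827, 0.0073, 0.402]
orientation: [0.0, 1.0, -0.001, -0.0]
ft_force: [0.4, 0.1, -0.7]
opening: 0.7
gripper_force: 0.0
```

```bash
python3 - <<'E'
from h import *
im=viewer.capture("wrist"); cv2.imwrite("pics/w1.png",im["pixels"][...,::-1])
print("cam",(-im["R"].T@im["t"]).round(3))
for t in ["tester","lever_ball","lever_stem","tile_green","selector_grip"]:
    for d in nets.spot_point("wrist",t)[:1]: print(t,np.round(d["xyz"],4),round(d["confidence"],2),proj(im,d["xyz"]).round(0))
E
```

```text
cam [0.552 0.008 0.564]
tester [0.5984 0.047  0.0012] 0.77 [294.  82.]
lever_ball [0.6295 0.1413 0.1871] 0.65 [159.  21.]
lever_stem [0.6334 0.1083 0.1242] 0.71 [218.  32.]
selector_grip [ 0.5063 -0.0238  0.1308] 0.92 [357. 168.]
```

View pics/w1.png

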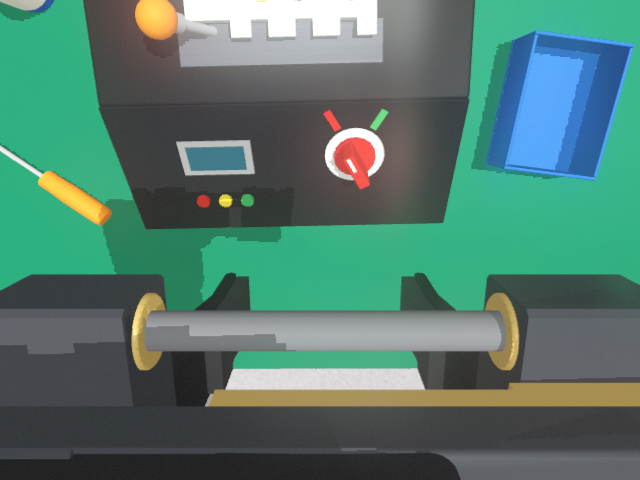

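The wrist view shows the ball at (157,18). The plate's teeth are at columns ≈230–250, 270–296, 313–341 and 357–377, rows 10–37, and the deck front edge runs from (105,104) to (468,97). The gripper body's long side runs along its closing axis, so closing along y clears the gantry. Next I'll measure the notches and the yaw.

```bash
python3 - <<'E'
from h import *
im=viewer.capture("wrist"); p=im["pixels"].astype(int); g=p.min(2)
for r in (18,24,30):
    w=(g[r,222:385]>170).astype(int); e=np.flatnonzero(np.diff(w))+222.5
    print(r,[(x,ray(im,(x+.5,r+.5),.142)[:2].round(4).tolist()) for x in e])
# deck front edge (x=-30,z=130): manual line; panel front edge x=-170,z=59
for uv in [(105,104),(468,97)]: print("deck",ray(im,uv,.130).round(4))
for uv in [(146,228.5),(443,222)]: print("front",ray(im,uv,.059).round(4))
im=viewer.capture("top")
p=im["pixels"].astype(int);print("top cam")
for r in (221,223):
    w=(p[r,262:375].min(1)>150).astype(int); e=np.flatnonzero(np.diff(w))+262.5
    print(r,[(x,ray(im,(x+.5,r+.5),.142)[:2].round(4).tolist()) for x in e])
for c in ["yellow","blue","green"]: pass
for uv in [(219,257),(415,256)]: print("deck",ray(im,uv,.130).round(4))
m=nets.trace("top","tile_green")[0]["pixels"]; v,u=np.nonzero(m); print("green",ray(im,(u.mean()+.5,v.mean()+.5),.144).round(4))
m=nets.trace("top","lever_ball")[0]["pixels"]; v,u=np.nonzero(m); print("ball/lever",ray(im,(u.mean()+.5,v.mean()+.5),.188).round(4))
E
```

```text
18 [(np.float64(377.5), [0.6408, -0.0387]), (np.float64(378.5), [0.6408, -0.0396]), (np.float64(379.5), [0.6408, -0.0405]), (np.float64(381.5), [0.6408, -0.0423]), (np.float64(382.5), [0.6408, -0.0432])]
24 [(np.float64(228.5), [0.6362, 0.095]), (np.float64(230.5), [0.6362, 0.0932]), (np.float64(311.5), [0.636, 0.0204]), (np.float64(312.5), [0.636, 0.0195]), (np.float64(352.5), [0.6359, -0.0164]), (np.float64(357.5), [0.6359, -0.0209]), (np.float64(382.5), [0.6359, -0.0433])]
30 [(np.float64(228.5), [0.6313, 0.0953]), (np.float64(230.5), [0.6313, 0.0935]), (np.float64(266.5), [0.6312, 0.061]), (np.float64(268.5), [0.6312, 0.0592]), (np.float64(311.5), [0.6311, 0.0205]), (np.float64(312.5), [0.6311, 0.0196]), (np.float64(352.5), [0.631, -0.0165]), (np.float64(357.5), [0.631, -0.021]), (np.float64(382.5), [0.6309, -0.0435])]
deck [0.5686 0.2214 0.13  ]
deck [ 0.5742 -0.1285  0.13  ]
front [0.4271 0.2255 0.059 ]
front [ 0.4344 -0.1327  0.059 ]
top cam
221 [(np.float64(289.5), [0.6319, 0.0949]), (np.float64(309.5), [0.6319, 0.0594]), (np.float64(316.5), [0.6319, 0.047]), (np.float64(337.5), [0.632, 0.0096]), (np.float64(344.5), [0.632, -0.0028])]
223 [(np.float64(289.5), [0.6282, 0.0949]), (np.float64(309.5), [0.6283, 0.0594]), (np.float64(316.5), [0.6283, 0.047]), (np.float64(337.5), [0.6283, 0.0097]), (np.float64(344.5), [0.6284, -0.0028])]
deck [0.57   0.2205 0.13  ]
deck [ 0.5718 -0.128   0.13  ]Traceback (most recent call last):
  File "<stdin>", line 16, in <module>
IndexError: list index out of range
```

Emit:
drive_tool(
  series=[
    [0.3,-0.27,0,-0.002,0.7],
    [0.6,-0.54,0.2,-0.002,0.7],
    [0.9,-0.8,0.5,-0.002,0.7],
    [0.98,-0.888,0.8,-0.002,0.7],
    [0.98,-0.888,0.98,-0.002,0.7],
    [0.98,-0.888,0.98,-0.002,0.7],
  ],
)

```text
time: 3.98
ee_pos: [0.629, 0.1413, 0.2532]
orientation: [0.0, 1.0, 0.006, -0.002]
ft_force: [-0.1, 0.0, 1.1]
opening: 0.704
gripper_force: 0.0
```

```bash
python3 - <<'E'
from h import *
im=viewer.capture("wrist"); cv2.imwrite("pics/w2.png",im["pixels"][...,::-1])
to([.63,.1405,.172],0.7)
for c in ["wrist","side","top"]:
    if c!="wrist": im=viewer.capture(c)
    for t in ["lever_ball","tile_green"]:
        for d in nets.spot_point(c,t)[:1]: print(c,t,np.round(d["xyz"],4),round(d["confidence"],2))
    for d in nets.trace(c,"lever_ball")[:1]:
        p=im["pixels"].astype(int); o=d["pixels"]&(p[...,0]-p[...,2]>90); v,u=np.nonzero(o); print(c,"ball ray z.187",ray(im,(u.mean()+.5,v.mean()+.5),.187).round(4),(u.min(),u.max(),v.min(),v.max()))
E
```

```text
t 4.03 ee [0.6298 0.1413 0.2555] yaw 0.66 F [0.  0.5 0.8] shift [0.002 0.005 0.557] turn -0.0001 op 0.7
wrist lever_ball [0.632  0.1393 0.1893] 0.89
wrist tile_green [ 0.6687 -0.0155  0.143 ] 0.57
wrist ball ray z.187 [0.6317 0.1423 0.187 ] (np.int64(297), np.int64(353), np.int64(217), np.int64(274))
side lever_ball [0.6345 0.1398 0.1868] 0.48
side tile_green [ 0.6678 -0.018   0.144 ] 0.49
side ball ray z.187 [0.6342 0.1404 0.187 ] (np.int64(341), np.int64(353), np.int64(178), np.int64(189))
top tile_green [ 0.6667 -0.0178  0.1441] 0.63
```

View pics/w2.png

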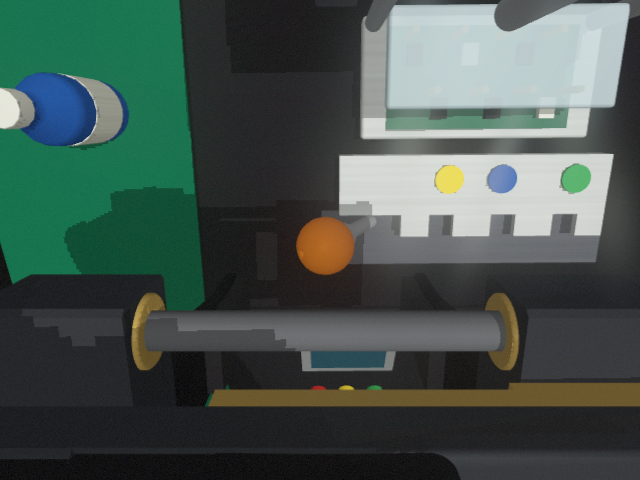

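The wrist view shows the ball at (325,246) and the three notches at columns ≈429–453, 491–515 and 553–577, rows 214–236. The green tile is at (576,178), behind the rightmost notch.

```bash
python3 - <<'E'
from h import *
im=viewer.capture("wrist"); p=im["pixels"].astype(float).min(2)
r=p[222:234].mean(0); print(r[340:612:1].astype(int).tolist())
for u in (429,453.5,490.5,515,553,577.5): print(u,ray(im,(u,228),.142).round(4))
for v in (214,236): print(v,ray(im,(500,v),.142).round(4))
print("plate edge",ray(im,(342,155),.142).round(4),ray(im,(608,154),.142).round(4))
E
```

```text
[46, 47, 49, 51, 54, 58, 64, 67, 72, 80, 86, 95, 99, 101, 102, 104, 105, 106, 106, 107, 108, 108, 108, 108, 108, 108, 108, 109, 114, 128, 129, 128, 127, 126, 124, 122, 116, 113, 113, 114, 115, 115, 116, 116, 117, 117, 117, 117, 118, 118, 119, 112, 108, 107, 104, 104, 104, 104, 105, 115, 150, 197, 206, 207, 206, 207, 206, 206, 207, 207, 207, 207, 207, 207, 208, 208, 208, 208, 208, 208, 208, 209, 209, 209, 209, 209, 209, 202, 152, 118, 116, 116, 115, 116, 115, 115, 116, 114, 115, 115, 114, 114, 98, 91, 91, 91, 91, 91, 91, 93, 109, 118, 180, 206, 210, 210, 210, 210, 209, 210, 210, 209, 209, 209, 209, 208, 208, 208, 208, 208, 207, 207, 207, 207, 207, 207, 207, 207, 207, 207, 207, 207, 207, 207, 208, 208, 208, 208, 187, 141, 121, 120, 119, 118, 118, 117, 117, 116, 116, 115, 115, 109, 95, 89, 89, 88, 88, 87, 87, 96, 110, 113, 132, 190, 208, 210, 210, 210, 210, 210, 210, 210, 210, 210, 210, 210, 210, 210, 210, 210, 210, 210, 210, 210, 210, 210, 210, 210, 210, 210, 210, 210, 210, 210, 210, 210, 210, 210, 206, 173, 127, 109, 109, 110, 109, 109, 109, 109, 100, 87, 83, 83, 83, 83, 82, 82, 83, 83, 86, 98, 109, 110, 112, 149, 197, 208, 208, 209, 208, 208, 208, 208, 208, 208, 208, 208, 207, 207, 207, 207, 207, 207, 207, 207, 206, 206, 206, 206, 199, 161, 101, 71, 70, 69, 70, 70, 69, 70, 71, 69, 70, 70]
429 [0.6321 0.0743 0.142 ]
453.5 [0.6323 0.0582 0.142 ]
490.5 [0.6326 0.0339 0.142 ]
515 [0.6328 0.0177 0.142 ]
553 [ 0.6331 -0.0073  0.142 ]
577.5 [ 0.6332 -0.0234  0.142 ]
214 [0.642  0.0287 0.142 ]
236 [0.6272 0.027  0.142 ]
plate edge [0.6788 0.1327 0.142 ] [ 0.6814 -0.0349  0.142 ]
```

Emit:
drive_tool(
  series=[
    [0.01,0.005,0.2,0,0.7],
    [0.01,0.005,0.4,0,0.7],
    [0.01,0.005,0.557,0,0.7],
    [0.01,0.005,0.557,0,0.7],
    [0.01,0.005,0.557,0,0.7],
  ],
)

```text
time: 5.25
ee_pos: [0.6318, 0.1413, 0.1732]
orientation: [-0.0, 1.0, 0.006, 0.001]
ft_force: [0.0, 1.0, -0.2]
opening: 0.701
gripper_force: 0.0
```

Emit:
drive_tool(
  series=[
    [0,0,0,0,0.25],
    [0,0,0,0,0.25],
    [0,0,0,0,0.25],
    [0,0,0,0,0.25],
    [0,0,0,0,0.25],
  ],
  grip_force=30,
)

```text
time: 5.88
ee_pos: [0.6314, 0.1412, 0.1721]
orientation: [-0.0, 1.0, 0.006, 0.0]
ft_force: [0.3, 0.2, 0.3]
opening: 0.347
gripper_force: 30.0
```

Emit:
drive_tool(
  series=[
    [-0.06,0,0,0,0.25],
    [-0.12,0,0,0,0.25],
    [-0.12,0,0,0,0.25],
    [-0.12,0,0,0,0.25],
  ],
)

```text
time: 6.38
ee_pos: [0.6135, 0.1406, 0.1721]
orientation: [0.0, 1.0, 0.006, 0.0]
ft_force: [2.9, 0.1, -1.0]
opening: 0.348
gripper_force: 30.0
```

```bash
python3 - <<'E'
from h import *
to([.63,.1405,.172],0.7); 
for c in ["side","top","wrist"]:
    im=viewer.capture(c)
    for d in nets.spot_point(c,"lever_ball")[:1]: print(c,np.round(d["xyz"],4),round(d["confidence"],2))
    if c=="wrist": cv2.imwrite("pics/w3.png",im["pixels"][...,::-1])
E
```

```text
t 6.38 ee [0.6135 0.1406 0.1721] yaw 0.67 F [ 2.9  0.1 -1. ] shift [0.11  0.002 0.001] turn -0.0001 op 0.348
wrist [0.6175 0.14   0.1913] 0.96
```

View pics/w3.png

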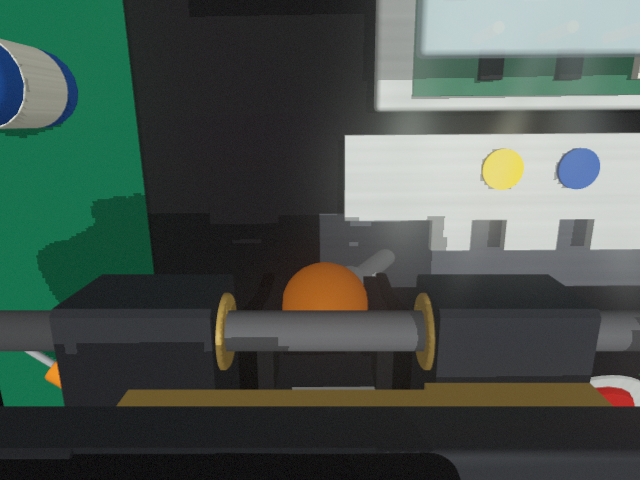

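The ball is held and drawn out about 18 mm, with the spring force reading 2.9 N at the stop. Next I'll swing it along the arc.

Emit:
drive_tool(
  series=[
    [0,0.107,-0.051,0,0.25],
    [0,0.233,-0.097,0,0.25],
    [0,0.362,-0.129,0,0.25],
    [0,0.493,-0.149,0,0.25],
    [0,0.627,-0.156,0,0.25],
    [0,0.76,-0.149,0,0.25],
    [0,0.76,-0.149,0,0.25],
  ],
)

```text
time: 7.55
ee_pos: [0.6155, 0.0255, 0.1953]
orientation: [-0.0, 1.0, 0.005, 0.001]
ft_force: [2.6, 0.3, 6.9]
opening: 0.35
gripper_force: 30.0
```

```bash
python3 - <<'E'
from h import *
to([.613,-.047,.172],0.7); 
for c in ["side","top","wrist"]:
    im=viewer.capture(c)
    for d in nets.spot_point(c,"lever_ball")[:1]: print(c,np.round(d["xyz"],4),round(d["confidence"],2))
E
```

```text
t 7.55 ee [0.6155 0.0255 0.1953] yaw 0.54 F [2.6 0.3 6.9] shift [-0.021  0.483  0.155] turn -0.0004 op 0.35
wrist [0.6217 0.0259 0.2093] 0.72
```

Emit:
drive_tool(
  series=[
    [-0.03,0.03,0,0,0.25],
    [-0.03,0.125,0.019,0,0.25],
    [-0.03,0.255,0.05,0,0.25],
    [-0.03,0.38,0.095,0,0.25],
    [-0.03,0.49,0.145,0,0.25],
    [-0.03,0.49,0.145,0,0.25],
    [-0.03,0.49,0.145,0,0.25],
  ],
)

```text
time: 8.72
ee_pos: [0.6109, -0.0475, 0.1723]
orientation: [0.001, 1.0, 0.006, -0.0]
ft_force: [2.0, -1.0, -1.5]
opening: 0.348
gripper_force: 30.0
```

```bash
python3 - <<'E'
from h import *
to([.613,-.047,.172],0.7); 
for c in ["side","top","wrist"]:
    im=viewer.capture(c)
    for t in ["lever_ball","lever_stem"]:
      for d in nets.spot_point(c,t)[:1]: print(c,t,np.round(d["xyz"],4),round(d["confidence"],2))
cv2.imwrite("pics/w4.png",im["pixels"][...,::-1])
E
```

```text
t 8.72 ee [ 0.6109 -0.0475  0.1723] yaw 0.64 F [ 2.  -1.  -1.5] shift [ 0.014 -0.003  0.002] turn -0.0002 op 0.348
wrist lever_ball [ 0.6211 -0.047   0.1871] 0.84
wrist lever_stem [ 0.6191 -0.0138  0.1242] 0.61
```

View pics/w4.png

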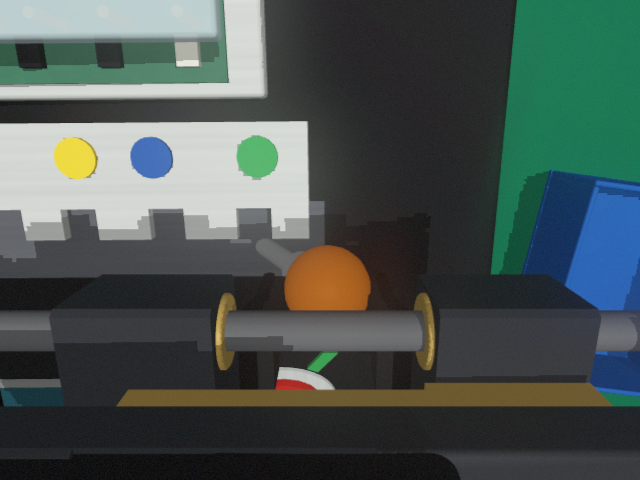

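The wrist view shows the green notch at columns 237–270, rows 210–237, and the rod heading to it at (265,245). I'll follow the spring home while still gripped and watch the force.

Emit:
drive_tool(
  series=[
    [0.03,0,0,0,0.25],
    [0.05,0,0,0,0.25],
    [0.07,0,0,0,0.25],
    [0.07,0,0,0,0.25],
  ],
)

```text
time: 9.68
ee_pos: [0.6193, -0.047, 0.1726]
orientation: [0.001, 1.0, 0.006, -0.003]
ft_force: [-14.0, -3.3, 10.0]
opening: 0.352
gripper_force: 30.0
```

```bash
python3 - <<'E'
from h import *
to([.613,-.047,.172],0.7)
im=viewer.capture("wrist")
for t in ["lever_ball","lever_stem"]:
      for d in nets.spot_point("wrist",t)[:1]: print(t,np.round(d["xyz"],4),round(d["confidence"],2))
E
```

```text
t 9.68 ee [ 0.6193 -0.047   0.1726] yaw 0.68 F [-14.   -3.3  10. ] shift [-0.042 -0.001  0.004] turn -0.0001 op 0.352
lever_ball [ 0.6217 -0.046   0.1882] 0.7
lever_stem [ 0.6241 -0.0148  0.1212] 0.68
```

Blocked at −14 N, so the rod is on a tooth. The stem is level with the thin plate (z ≈ 139.5) only when upright. Leaning, the crossing follows tan(swing), so the target is swing ≈ −0.44 and ball y ≈ −0.039. I'll draw it back, shift and retry.

Emit:
drive_tool(
  series=[
    [-0.06,0,0,0,0.25],
    [-0.09,0,0,0,0.25],
    [-0.09,-0.03,-0.014,0,0.25],
    [-0.09,-0.055,-0.028,0,0.25],
    [-0.09,-0.055,-0.028,0,0.25],
    [-0.04,-0.055,-0.028,0,0.25],
    [0,-0.055,-0.028,0,0.25],
    [0,-0.055,-0.028,0,0.25],
  ],
)

```text
time: 10.82
ee_pos: [0.6226, -0.0389, 0.1771]
orientation: [0.0, 1.0, 0.006, 0.0]
ft_force: [1.5, -4.8, 1.8]
opening: 0.35
gripper_force: 30.0
```

```bash
python3 - <<'E'
from h import *
to([.613,-.047,.172],0.7)
im=viewer.capture("wrist")
for t in ["lever_ball","lever_stem"]:
      for d in nets.spot_point("wrist",t)[:1]: print(t,np.round(d["xyz"],4),round(d["confidence"],2))
E
```

```text
t 10.82 ee [ 0.6226 -0.0389  0.1771] yaw 0.65 F [ 1.5 -4.8  1.8] shift [-0.064  0.054  0.034] turn -0.0002 op 0.35
lever_ball [ 0.6284 -0.0389  0.1915] 0.8
lever_stem [ 0.6294 -0.0086  0.1248] 0.62
```

It's entering the notch: the spring still pushes at +1.5 N. The side load is −4.8 N, so I'll ease 2 mm towards −y, follow it in, then release.

Emit:
drive_tool(
  series=[
    [0,0.013,0,0,0.25],
    [0.03,0.013,0,0,0.25],
    [0.05,0.013,0,0,0.25],
    [0.05,0.013,0,0,0.25],
  ],
)

```text
time: 11.48
ee_pos: [0.629, -0.0399, 0.1767]
orientation: [-0.0, 1.0, 0.006, -0.0]
ft_force: [-0.3, -0.9, 1.4]
opening: 0.35
gripper_force: 30.0
```

Emit:
drive_tool(
  series=[
    [0,0,0,0,0.6],
    [0,0,0,0,0.6],
    [0,0,0,0,0.6],
    [0,0,-0.15,0,0.6],
    [0,0,-0.4,0,0.6],
    [-0.3,0,-0.7,0,0.6],
    [-0.5,0,-0.7,0,0.6],
    [-0.5,0,-0.7,0,0.6],
  ],
)

```text
time: 12.48
ee_pos: [0.553, -0.0412, 0.2829]
orientation: [0.001, 1.0, 0.006, 0.001]
ft_force: [-0.2, -1.7, 0.5]
opening: 0.597
gripper_force: 0.0
```

```bash
python3 - <<'E'
from h import *
to([.613,-.047,.172],0.7)
for c in ["side","top","wrist"]:
    im=viewer.capture(c)
    for t in ["lever_ball","lever_stem","selector_grip"]:
      for d in nets.spot_point(c,t)[:1]: print(c,t,np.round(d["xyz"],4),round(d["confidence"],2))
cv2.imwrite("pics/w5.png",im["pixels"][...,::-1])
E
```

```text
t 12.47 ee [ 0.553  -0.0412  0.2829] yaw 0.65 F [-0.2 -1.7  0.5] shift [0.398 0.042 0.74 ] turn -0.0001 op 0.597
side lever_ball [ 0.6392 -0.0429  0.1919] 0.67
side selector_grip [ 0.5046 -0.0251  0.1273] 0.53
top selector_grip [ 0.5037 -0.024   0.1294] 0.57
wrist lever_ball [ 0.638  -0.0416  0.1902] 0.91
wrist lever_stem [ 0.6356 -0.0094  0.1254] 0.82
wrist selector_grip [ 0.5059 -0.0234  0.1329] 0.92
```

View pics/w5.png

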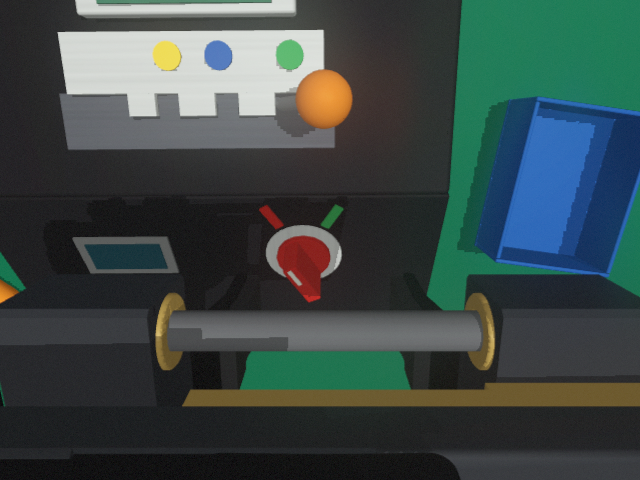

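The lever is home: the ball is at x 0.638, up from 0.621 on the tooth. The picture shows the ball at (324,99) in front of the green tile, the selector at (302,255), and its bar slanting from the red mark (270,216) to lower right. Next, the selector.

Emit:
drive_tool(
  series=[
    [-0.15,-0.05,0,-0.03,0.45],
    [-0.31,-0.11,0.1,-0.06,0.45],
    [-0.31,-0.11,0.3,-0.0915,0.45],
    [-0.31,-0.11,0.5,-0.0915,0.45],
    [-0.31,-0.11,0.69,-0.0915,0.45],
    [-0.31,-0.11,0.69,-0.0915,0.45],
    [-0.31,-0.11,0.69,-0.0915,0.45],
  ],
)

```text
time: 13.95
ee_pos: [0.5079, -0.025, 0.1795]
orientation: [0.0, 0.957, 0.289, 0.001]
ft_force: [0.4, -0.6, 0.6]
opening: 0.45
gripper_force: 0.0
```

```bash
python3 - <<'E'
from h import *
to([.506,-.0245,.119],33.6)
im=viewer.capture("wrist")
for d in nets.spot_point("wrist","selector_grip")[:1]: print(np.round(d["xyz"],4),round(d["confidence"],2))
cv2.imwrite("pics/w6.png",im["pixels"][...,::-1])
E
```

```text
t 13.95 ee [ 0.5079 -0.025   0.1795] yaw 33.63 F [ 0.4 -0.6  0.6] shift [-0.009 -0.01   0.403] turn 0.0001 op 0.45
[ 0.5022 -0.0244  0.1312] 0.82
```

View pics/w6.png

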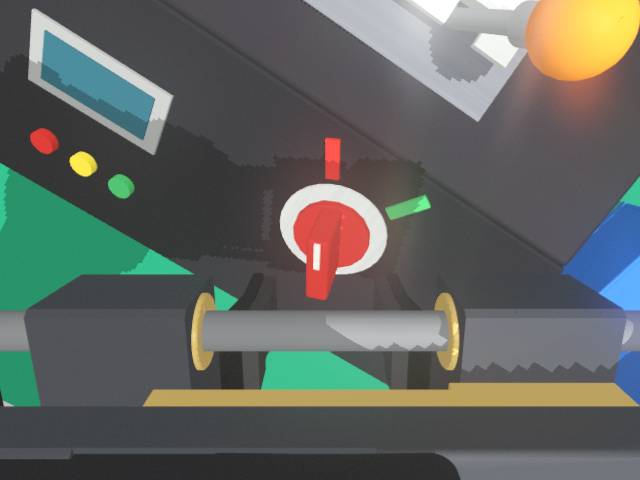

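The bar (320,255) lies square between the fingers and in line with tool x. I'll descend and grip it.

Emit:
drive_tool(
  series=[
    [-0.02,-0.01,0.15,0,0.45],
    [-0.02,-0.01,0.3,0,0.45],
    [-0.02,-0.01,0.4,0,0.45],
    [-0.02,-0.01,0.4,0,0.45],
  ],
)

```text
time: 14.55
ee_pos: [0.5038, -0.0255, 0.118]
orientation: [-0.0, 0.957, 0.289, -0.0]
ft_force: [0.0, 0.7, -1.2]
opening: 0.45
gripper_force: 0.0
```

Emit:
drive_tool(
  series=[
    [0,0,0,0,0.05],
    [0,0,0,0,0.05],
    [0,0,0,0,0.05],
    [0,0,0,0,0.05],
    [0,0,0,0,0.05],
  ],
  grip_force=35,
)

```text
time: 15.18
ee_pos: [0.5043, -0.0254, 0.1185]
orientation: [0.0, 0.957, 0.289, 0.0]
ft_force: [1.3, 2.3, 1.0]
opening: 0.166
gripper_force: 33.2
```

```bash
python3 - <<'E'
from h import *
s,e,R=st(); d=0.006*np.array([.454,0.005,-.891]); to(e+d,-34)
E
```

```text
t 15.18 ee [ 0.5043 -0.0254  0.1185] yaw 33.62 F [1.3 2.3 1. ] shift [0.015 0.01  0.036] turn 0.1878 op 0.166
```

Emit:
drive_tool(
  series=[
    [0.008,0.005,0.018,0,0.05],
    [0.015,0.01,0.036,0,0.05],
    [0.015,0.01,0.036,0,0.05],
    [0.015,0.01,0.036,0,0.05],
  ],
)

```text
time: 15.68
ee_pos: [0.507, -0.0254, 0.1131]
orientation: [0.0, 0.957, 0.289, 0.0]
ft_force: [0.4, 3.4, 3.2]
opening: 0.168
gripper_force: 33.4
```

Emit:
drive_tool(
  series=[
    [0,0,0,0,0.05],
    [0.003,0.002,0.007,0,0.05],
    [0.006,0.004,0.014,0,0.05],
    [0.006,0.004,0.014,0,0.05],
  ],
  grip_force=55,
)

```text
time: 16.18
ee_pos: [0.5075, -0.0255, 0.1121]
orientation: [0.0, 0.957, 0.289, -0.001]
ft_force: [-10.3, 3.3, 23.9]
opening: 0.156
gripper_force: 53.5
```

```bash
python3 - <<'E'
from h import *
to([.506,-.0245,.119],33.6)
for c in ["wrist","side"]:
    im=viewer.capture(c)
    for d in nets.spot_point(c,"selector_grip")[:1]: print(np.round(d["xyz"],4),round(d["confidence"],2))
    cv2.imwrite(f"pics/{c}7.png",im["pixels"][...,::-1])
E
```

```text
t 16.18 ee [ 0.5075 -0.0255  0.1121] yaw 33.62 F [-10.3   3.3  23.9] shift [-0.005 -0.011 -0.046] turn 0.0001 op 0.156
[ 0.5081 -0.0245  0.1272] 0.78
```

View pics/wrist7.png

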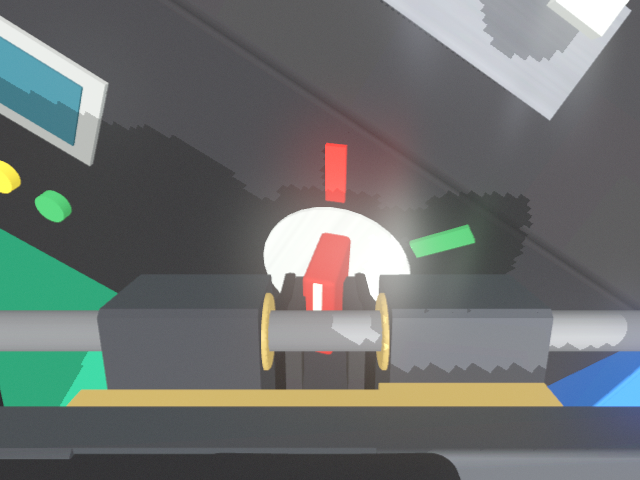

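The selector is pressed to its stop: 26 N along the axis, with the red disc sunk. I'll ease it slightly and turn clockwise.

Emit:
drive_tool(
  series=[
    [-0.003,-0.002,-0.007,0,0.05],
    [-0.003,-0.002,-0.007,0.02,0.05],
    [-0.003,-0.002,-0.007,0.04,0.05],
    [-0.003,-0.002,-0.007,0.06,0.05],
    [-0.003,-0.002,-0.007,0.08,0.05],
    [-0.003,-0.002,-0.007,0.09,0.05],
    [-0.003,-0.002,-0.007,0.09,0.05],
  ],
  grip_force=35,
)

```text
time: 17.25
ee_pos: [0.5066, -0.0239, 0.112]
orientation: [-0.001, 1.0, 0.011, -0.001]
ft_force: [-5.0, 7.1, 9.9]
opening: 0.131
gripper_force: 34.9
```

Emit:
drive_tool(
  series=[
    [0,0,0,0.02,0.05],
    [0,0,0,0.04,0.05],
    [0,0,0,0.06,0.05],
    [0,0,0,0.08,0.05],
    [0,0,0,0.095,0.05],
    [0,0,0,0.095,0.05],
    [0,0,0,0.095,0.05],
  ],
)

```text
time: 18.12
ee_pos: [0.5068, -0.0221, 0.1124]
orientation: [-0.002, 0.959, -0.282, -0.001]
ft_force: [-7.4, 11.9, 14.2]
opening: 0.16
gripper_force: 38.5
```

```bash
python3 - <<'E'
from h import *
s,e,R=st(); to(e-0.006*np.array([.454,0.005,-.891]),-34); print(np.round(s["torque"],2))
im=viewer.capture("wrist"); p=im["pixels"].astype(int)
m=nets.trace("wrist","selector_grip")[0]["pixels"]&(p[...,0]-p[...,1]>80)
v,u=np.nonzero(m); print(cv2.minAreaRect(np.c_[u,v].astype(np.float32)),cv2.fitLine(np.c_[u,v].astype(np.float32),cv2.DIST_L2,0,.01,.01).ravel())
cv2.imwrite("pics/w8.png",im["pixels"][...,::-1])
E
```

```text
t 18.12 ee [ 0.5068 -0.0221  0.1124] yaw -32.8 F [-7.4 11.9 14.2] shift [-0.015  0.01  -0.036] turn 0.0033 op 0.16
[3.58 1.18 0.36]
((323.7796325683594, 271.24554443359375), (77.8388671875, 42.215152740478516), 81.38435363769531) [1.5538402e-01 9.8785412e-01 3.2192258e+02 2.7049265e+02]
```

View pics/w8.png

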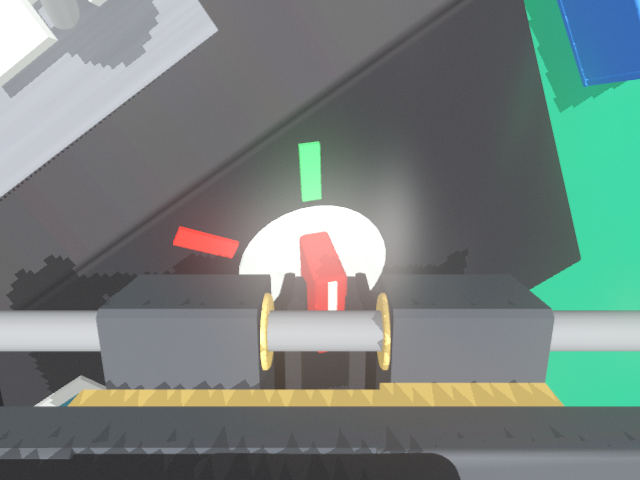

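The bar points at the green mark (310,172), mirroring the start view. I'll let it rise along its axis, release and retreat.

Emit:
drive_tool(
  series=[
    [-0.005,0.003,-0.012,0,0.05],
    [-0.01,0.007,-0.024,0,0.05],
    [-0.015,0.01,-0.036,0,0.05],
    [-0.017,0.012,-0.042,0,0.05],
    [-0.017,0.012,-0.042,0,0.05],
  ],
)

```text
time: 18.85
ee_pos: [0.504, -0.0222, 0.1179]
orientation: [-0.002, 0.959, -0.282, -0.001]
ft_force: [-0.2, 12.8, 0.9]
opening: 0.161
gripper_force: 37.2
```

Emit:
drive_tool(
  series=[
    [0,0,0,0,0.45],
    [0,0,0,0,0.45],
    [0,0,0,0,0.45],
    [0,0,-0.2,0,0.45],
    [0,0,-0.5,0,0.45],
    [0,0,-0.8,0,0.45],
    [-0.3,0,-1,0,0.45],
    [-0.3,0,-1,0,0.45],
  ],
)

```text
time: 19.85
ee_pos: [0.4661, 0.0, 0.2708]
orientation: [0.001, 0.959, -0.283, 0.002]
ft_force: [1.0, -0.2, -0.8]
opening: 0.447
gripper_force: 0.0
```

```bash
python3 - <<'E'
from h import *
to([.506,-.0245,.119],0)
im=viewer.capture("wrist"); p=im["pixels"].astype(int)
for c in ["wrist","side","top"]:
    im=viewer.capture(c); p=im["pixels"].astype(int)
    for t in ["selector_grip","lever_ball","bottle","bin","driver"]:
        for d in nets.spot_point(c,t)[:1]: print(c,t,np.round(d["xyz"],4),round(d["confidence"],2))
    # bar ends at green (-30deg) pose: axis foot F, bar top points at height 36 popped/pressed
    n=np.array([-.454,-.005,.891]); up=np.array([.891,.01,.454]); lt=np.array([-.012,1,0])
    F=np.array([.6015-.082,-.0242,.1035])
    for nm,a in (("red",30),("green",-30)):
        d=up*np.cos(np.radians(a))+lt*np.sin(np.radians(a))
        for dep in (0,.006): print(nm,dep,[proj(im,F+n*(.036-dep)+k*.02*d).round(0).tolist() for k in(-1,1)])
    for d in nets.trace(c,"selector_grip")[:1]:
        v,u=np.nonzero(d["pixels"]&(p[...,0]>110)&(p[...,0]-p[...,1]>80)); print(c,"red px",len(u),u.min(),u.max(),v.min(),v.max(),"lowest-row col",u[v>=v.max()-2].mean(),"top col",u[v<=v.min()+2].mean())
E
```

```text
t 19.85 ee [0.4661 0.     0.2708] yaw -32.89 F [ 1.  -0.2 -0.8] shift [ 0.307 -0.007  1.013] turn -0.0914 op 0.447
wrist selector_grip [ 0.5039 -0.0243  0.1309] 0.66
wrist driver [0.4835 0.3665 0.0043] 0.58
red 0 [[349.0, 170.0], [300.0, 150.0]]
red 0.006 [[347.0, 166.0], [298.0, 146.0]]
green 0 [[326.0, 186.0], [325.0, 133.0]]
green 0.006 [[323.0, 181.0], [323.0, 129.0]]
wrist red px 2723 285 341 115 187 lowest-row col 321.7142857142857 top col 314.63157894736844
side selector_grip [ 0.5012 -0.0239  0.1302] 0.69
side lever_ball [ 0.6353 -0.0396  0.1901] 0.52
side bottle [0.7045 0.3497 0.0057] 0.59
side bin [ 0.5655 -0.2656 -0.0012] 0.76
side driver [ 0.4832  0.3635 -0.0024] 0.66
red 0 [[262.0, 243.0], [278.0, 236.0]]
red 0.006 [[264.0, 245.0], [279.0, 237.0]]
green 0 [[265.0, 236.0], [275.0, 243.0]]
green 0.006 [[267.0, 238.0], [276.0, 245.0]]
side red px 232 265 284 236 255 lowest-row col 274.7391304347826 top col 267.875
top lever_ball [ 0.6316 -0.0387  0.1925] 0.92
top bottle [ 0.7045  0.3471 -0.0017] 0.66
top bin [ 0.5636 -0.2649  0.0017] 0.83
top driver [0.4761 0.3725 0.0024] 0.9
red 0 [[363.0, 304.0], [352.0, 285.0]]
red 0.006 [[363.0, 302.0], [352.0, 284.0]]
green 0 [[352.0, 304.0], [364.0, 285.0]]
green 0.006 [[352.0, 302.0], [363.0, 284.0]]
```

```bash
python3 -c "
from bench import workorder
print(workorder.job_done())"
```

```text
the job is handed in; nothing more can be done
None
```

I handed the job in after about 20 s of robot time; no verdict was shown. The lever is sprung home in the green-tile notch, after one try that stopped on a tooth. The selector was pressed, turned to the green mark and popped back up, and the bottle, bin and screwdriver are where they were, all judged from the camera readings.

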